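Rinse the glass on the spring rinser and set it to drain

ROBOT

A 7-joint arm with a two-finger parallel gripper is mounted at the origin on a cart in front of the work surface, level with it; the furniture and walls round the work are solid. World frame = base frame: x ahead of the robot, y to its left, z up, the work surface at z = 0. Lengths are in m, angles in rad, forces in N, time in s.
With the tool pointing down it reaches from about 0.4 to 0.85 m from the base axis. Payload 10.4 kg.
Tool frame: the origin (TCP) lies midway between the tips of the shut fingers; the grasp point (between the pads) lies 19 mm behind it; z points along the fingers, y is the line along which they close (so a half turn about z gives the same grasp; the last joint's range is limited). The gripper opens to 87 mm and grips with 3 to 60 N. Pads are 19 mm wide; open, the fingers measure 117 mm over their backs; the gripper's body (75 mm by 190 mm) begins 51 mm behind the grasp point.
Start: joints at [-1.295, 0.332, -0.065, 1.46, 0.022, 1.35, -0.088], TCP at [0.184, 0.597, 0.223] pointing down, gripper open.
Joint ranges: [-2.6, 2.6], [-0.5, 2.12], [-1.47, 1.34], [0.16, 2.42], [-1.27, 4.41], [0.06, 2.06], [-2.6, 2.6]. Speed limits (rad/s): [2.22, 2.22, 2.79, 2.79, 3.14, 3.14, 3.14].

INTERFACE

Orientations are given as a unit quaternion [x, y, z, w].
In Python, from bench import r gives the robot as it stands.
- The arm moves only by the tool move_arm, never from a script. Its argument "targets" is a list of rows, each a list of 3 entries, a list of its own where there are three numbers: the shift along the tool's x, y, z in cm, then the turn, a rotation vector about the tool's x, y, z in rad, then the opening in per cent of the stroke, from 0 (shut) to 100 (fully open). In form: [[[x, y, z], [wx, wy, wz], gripper], ...]. A call has 1 to 20 rows; each row shifts and turns the commanded pose from where the row before left it, along the tool's axes as they then stand; what a row does not reach is not made up. A row lasts 1/8 s, in which the tool goes at most 62.5 mm and 10.7 degrees, less where a joint would pass 70% of its speed; a pose out of reach is approached as far as the arm can. A call with a gripper value outside its range is refused whole. The fingers move at their own pace and stop on an object; "grip_force" is the grip in N (left out, the last holds). Time passes only in rows, so rows that do not move let the fingers close. It gives the time, the measured TCP pose, the force, the opening and the grip force at its end, in the units of the state.
- r.read_state(): the state, without advancing time (a new reading comes with each control period).
- r.camera(name): name is "scene" or "side" or "wrist"; returns a dict with "image" (400x640x3 uint8, blue, green, red), "vertical_fov" (degrees; the focal length in pixels is half the picture's height over the tangent of half this angle, whatever the lens; pixels are square), "cx", "cy" (the principal point, pixels), "cam_to_world" (4x4, takes a point from camera to world coordinates). Camera axes: x right, y down, z forward; pixel columns grow to the right and rows downward; lengths in m; the calibration is good to about 2 mm. A picture is of the moment at which its call begins. There is no depth.
- r.close_job(): hands the job in; it is judged then, once.
The state is a dict: "time": time; "joint_positions": joint angles; "joint_vel": joint speeds; "joint_torque": joint torques, N m; "ee_pos": TCP position; "eef_rot": TCP orientation; "ft_force": force on the tool from outside, world axes, zero at the start; "torque": the same for the moment, N m; "width": finger opening in m; "grip_force": force on a finger pad.
Only numpy, scipy, OpenCV 4.12 (cv2) and the standard library are available. Lean on these libraries where they do the work, as an engineer would, in place of code of your own. Each camera call takes 0.05 s, during which the arm holds its last target. There are 200 camera calls.

TASK

Rinse the glass that stands on its own upside down on the worktop: keep it upside down, bring it centred over the black spring star of the glass rinser, press it down until you feel the star's bottom stop and hold it firmly there (some 15 to 20 N, never roughly) for two seconds. Then lift it off so that the star comes fully back up, and set the glass upside down on the free part of the drying mat, without dropping it and without disturbing the two clean glasses or the milk pitcher.

Things in the scene. Friction and masses are not known exactly. Their poses are not given: they have to be found in the camera images.
- glass_middle (a point): Middle (on the axis, half-way up) of the glass to be rinsed: the one small clear tumbler standing alone on the bare worktop, upside down, mouth on the worktop. 83 mm tall, 62 mm across at the mouth (below), about 57 mm at 60 mm above the mouth, the foot on top; hollow. The mouth's rim is 41.5 mm below this point. z: up along the axis.
- glass: The same glass; origin at the centre of its mouth rim (its underside as it stands). About 0.15 kg, mass varies.
- rinser: Counter-top glass rinser, fixed: a steel drip tray 220 (x) by 170 (y) by 34 mm with a slotted grille, on levelling feet, so that its height varies; a thin supply pipe at its back (+x). In its middle stands the black spring star. Origin: centre of the underside of the tray.
- star_top (a point): Centre of the black plastic star, at the height of the flat top of its six 11 mm wide arms, on which the glass rim rests; it moves with the star. Arms reach 46 mm out; their last 5 mm are tips turned up 5 mm: the rim sits inside them (centre it to 5 mm). A nozzle 18 mm wide, 10.5 mm high in the centre goes inside the glass. Raised, it is 58 mm above the rinser origin.
- star (a joint): How far the star is pressed down; 0 = raised. A spring valve: 5 N to start it moving, 0.15 N more per mm. A stroke limiter hidden in the valve gives it a rubber-buffered bottom stop (12 N per mm) at 7 to 20 mm, different every time: it must be felt. 15 to 20 N on the star is firmly on the stop (the spring alone: under 8.5 N); over 30 N is too rough. It springs back up by itself.
- drying_mat: Black ribbed rubber mat, fixed flat on the worktop, 240 (x) by 200 (y) by 10 mm. Origin: centre of its underside; its top is 10 mm above. The two clean glasses stand on its +x half (its own axes); its -x half is free.
- clean_glass_a: A clean glass draining upside down on the mat (same sort, 62 mm wide, 79 mm tall, loose). Origin: centre of its underside.
- clean_glass_b: The other clean glass draining upside down on the mat (62 mm wide, 83 mm tall, loose). Origin: centre of its underside.
- pitcher: Small steel milk pitcher, 99x68x86 mm, loose, at the back of the worktop. Origin: centre of its underside.
There are look-alikes about, which are no part of the job. Leave any pink or purple look-alike of the glass alone.

How it is judged:
On the way, in this order (a step that is already met when the one before it is completed fails the run):
1. the glass, upside down and centred on the star, is pressed firmly on the star's bottom stop for 1.5 s (over 12 N, which the spring alone cannot give) (value of joint star above 0.006 m and contact force between glass and rinser above 12 N and contact force between the fingers and rinser below 0.5 N and horizontal distance between glass_middle and star_top below 0.012 m and angle between glass_middle's own z axis and vertical below 0.1 rad), for 1.5 s.
2. the glass is off the star and the star has come back up (value of joint star below 0.002 m and contact force between glass and rinser below 0.05 N), for 0.2 s.
At the end, for the whole second after the job is handed in: The glass stands still and upright on its mouth on the drying mat (its axis at most 90 mm in x and 70 mm in y from the mat's centre, tilt under 0.06 rad, resting on the mat itself), and the star is back up (within 2 mm) (x of glass_middle in the frame of drying_mat between -0.09 and 0.09 m and y of glass_middle in the frame of drying_mat between -0.07 and 0.07 m and height (world z) of glass_middle between 0.0485 and 0.0545 m and angle between glass_middle's own z axis and vertical below 0.06 rad and linear speed of glass below 0.01 m/s and contact force between glass and drying_mat above 0.5 N and value of joint star below 0.002 m); the robot touches nothing.
It fails at once if the glass is pressed on the rinser with more than 30 N (contact force between glass and rinser above 30 N).
It fails at once if the glass is tipped by more than 0.6 rad (angle between glass_middle's own z axis and vertical above 0.6 rad).
It fails at once if the glass is dropped (moves faster than 0.4 m/s with no finger on it) (linear speed of glass above 0.4 m/s and contact force between the fingers and glass below 0.05 N).
It fails at once if a clean glass is moved by more than 15 mm (distance of any of clean_glass_a, clean_glass_b from where it was at the start of the episode above 0.015 m).
It fails at once if the milk pitcher is moved by more than 15 mm (distance of pitcher from where it was at the start of the episode above 0.015 m).
It also fails if it takes over 56 s, if anything falls off the work surface, if the arm or the gripper's body presses on something with over 40 N, if the wrist force passes 120 N, or if a joint passes its speed limit or range.

## Working session

There is one attempt and no reset: what is moved stays moved. The work goes in short steps, Python scripts to look and compute and a tool call to move; the robot and the scene stay as the last step left them, time stands still between calls to the robot, and variables do not carry over. Pictures are saved under pics/ and viewed, at most 10 in all, crops included, and the job is handed in when it is done.

Besides the shell and the picture viewer there is one more tool, called after ">>>" as name(argument=value, ...), one argument or row to a line, values as JSON. move_arm: Moves the arm, as the interface text tells. Its arguments: {"type":"object","properties":{"targets":{"type":"array"},"grip_force":{"type":"number"}},"required":["targets"]}

```bash
mkdir -p pics; cat > h.py <<'E'
import numpy as np, cv2
from bench import r
from scipy.spatial.transform import Rotation as R
def K(c): 
    h=c["image"].shape[0]; return h/2/np.tan(np.radians(c["vertical_fov"])/2)
def ray(c,u,v):
    M=np.array(c["cam_to_world"]); d=M[:3,:3]@np.array([(u-c["cx"])/K(c),(v-c["cy"])/K(c),1]); return M[:3,3],d/np.linalg.norm(d)
def plane(c,u,v,z):
    o,d=ray(c,u,v); return o+d*(z-o[2])/d[2]
def proj(c,p):
    M=np.array(c["cam_to_world"]); q=M[:3,:3].T@(np.array(p)-M[:3,3]); return q[0]/q[2]*K(c)+c["cx"], q[1]/q[2]*K(c)+c["cy"]
E
python3 - <<'E'
from h import *
import pickle
C={}
for n in("scene","side","wrist"):
    c=r.camera(n);C[n]=c;cv2.imwrite(f"pics/{n}0.png",c["image"]);print(n,c["vertical_fov"],np.round(c["cam_to_world"],3).tolist())
pickle.dump(C,open("c0.pkl","wb"))
s=r.read_state();print(s)
E
```

```text
scene 46.90191158823247 [[0.885, -0.199, 0.42, 0.117], [-0.465, -0.368, 0.805, -0.906], [-0.006, -0.908, -0.419, 0.562], [0.0, 0.0, 0.0, 1.0]]
side 53.40750072786126 [[0.979, -0.074, 0.19, 0.375], [-0.203, -0.447, 0.871, -1.074], [0.02, -0.892, -0.453, 0.665], [0.0, 0.0, 0.0, 1.0]]
wrist 63.39574120601331 [[0.295, 0.91, 0.291, 0.103], [0.956, -0.281, -0.091, 0.621], [-0.001, 0.305, -0.952, 0.383], [0.0, 0.0, 0.0, 1.0]]
{'time': 0.15, 'joint_positions': array([-1.29462499,  0.33271972, -0.06474826,  1.46066713,  0.02159744,
        1.34992943, -0.08853829]), 'joint_vel': array([ 1.41774660e-03, -1.42135097e-03, -1.16304046e-03, -1.25429634e-03,
        4.46817074e-05,  1.84836407e-04,  1.29846295e-03]), 'joint_torque': array([ 1.29795233e-03, -6.23621178e+01,  2.50121002e-02, -3.90150118e+01,
       -6.12719147e-02,  3.69725435e-02,  1.01450148e-04]), 'ee_pos': array([0.18385787, 0.59706427, 0.22198   ]), 'eef_rot': array([ 1.48819792e-01,  9.88864200e-01, -5.10135512e-04, -6.44788851e-05]), 'ft_force': array([0.17392658, 0.12958903, 0.64038841]), 'torque': array([-0.03121018,  0.01996952, -0.03920734]), 'grip_force': 0.0, 'width': 0.08717073793419486}
```

View pics/scene0.png

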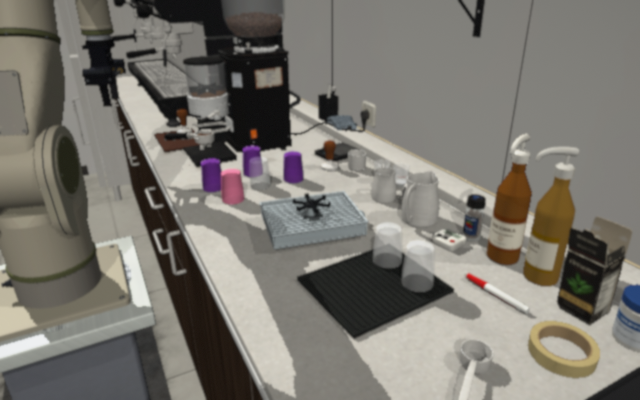

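View pics/side0.png

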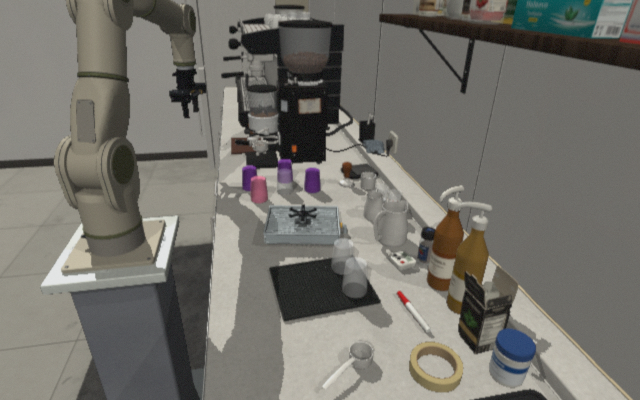

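Both views show the star at scene (312,205) / side (302,214) and the mat with its two clean glasses. The candidates for the glass are:
- a clear glass at scene (259,168) / side (285,180), in front of a purple one
- purple glasses at scene (211,175), (252,160) and (292,167)
- a pink glass at scene (232,187)
- a whitish cup at scene (358,158)
- two clean glasses on the mat at scene (387,245) and (418,267)

By the description I choose the clear one at (259,168), and will check it in a crop.

```bash
python3 - <<'E'
from h import *
import pickle
C=pickle.load(open("c0.pkl","rb"))
a=C["scene"]["image"][130:250,190:390];b=C["side"]["image"][145:255,230:413]
a=cv2.resize(a,(800,480))[:300];a=cv2.resize(C["scene"]["image"][135:210,190:390],(800,300),interpolation=cv2.INTER_CUBIC)
b=cv2.resize(C["side"]["image"][150:225,230:430],(800,300),interpolation=cv2.INTER_CUBIC)
cv2.imwrite("pics/crop0.png",np.vstack([a,b]))
S,D=C["scene"],C["side"]
def tri(p,q):
    o1,d1=ray(S,*p);o2,d2=ray(D,*q)
    A=np.c_[d1,-d2];t=np.linalg.lstsq(A,o2-o1,rcond=None)[0];x,y=o1+t[0]*d1,o2+t[1]*d2;return (x+y)/2,np.linalg.norm(x-y)
print("star",tri((312,203),(302,213)))
print("glass",tri((259,170),(285,180)), plane(S,259,185,0),plane(D,285,191,0))
print("cup",plane(D,369,188,0))
for n,p in dict(l=(299,282),t=(371,249),r=(452,289),b=(353,330)).items(): print(n,plane(S,*p,.01))
E
```

```text
star (array([ 0.53830907, -0.03496485,  0.07681341]), np.float64(0.0015786969742142842))
glass (array([0.52465245, 0.28768938, 0.04409013]), np.float64(0.004812809141467935)) [0.52024552 0.28610535 0.        ] [ 5.22937237e-01  2.78378194e-01 -1.11022302e-16]
cup [0.84738374 0.25177698 0.        ]
l [ 0.41922898 -0.21476162  0.01      ]
t [ 0.61130074 -0.17988963  0.01      ]
r [ 0.67087118 -0.37487505  0.01      ]
b [ 0.44357664 -0.38236812  0.01      ]
```

View pics/crop0.png

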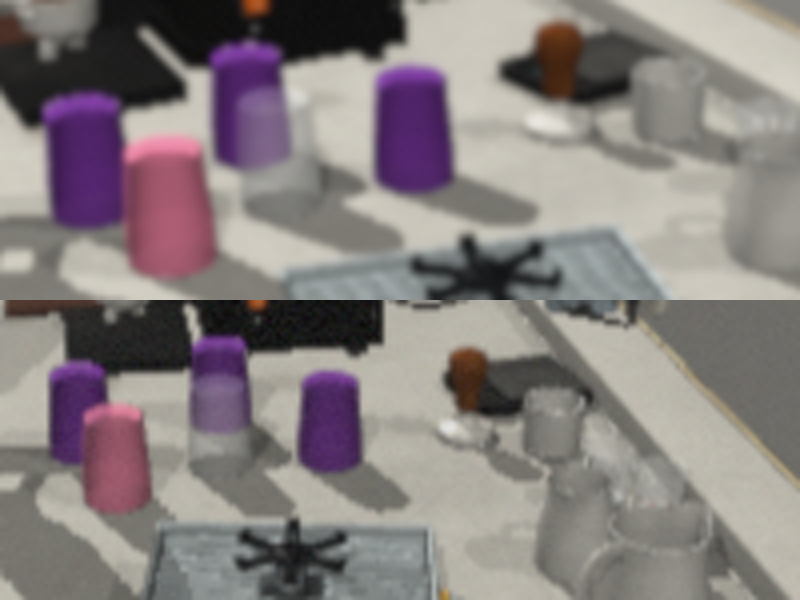

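The crop confirms one clear tumbler, upside down, at scene px (260,173) and side px (285,181), with a purple glass behind it. The whitish cup on the right has a handle, so it isn't the glass. Next I locate the neighbours so I can pick the closing direction.

```bash
python3 - <<'E'
from h import *
import pickle
C=pickle.load(open("c0.pkl","rb"))
S,D=C["scene"],C["side"]
def tri(p,q):
    o1,d1=ray(S,*p);o2,d2=ray(D,*q)
    A=np.c_[d1,-d2];t=np.linalg.lstsq(A,o2-o1,rcond=None)[0];x,y=o1+t[0]*d1,o2+t[1]*d2;return np.round((x+y)/2,4),round(np.linalg.norm(x-y),4)
print("glass",tri((259.8,173),(285.2,181)))
for n,c in (("scene",S),("side",D)):
    h=cv2.cvtColor(c["image"],cv2.COLOR_BGR2HSV)
    m=cv2.inRange(h,(125,60,40),(178,255,255))
    k,_,st,ce=cv2.connectedComponentsWithStats(m)
    for i in range(1,k):
        if st[i][4]>60:
            x,y,w,hh,a=st[i]; print(n,st[i],"base",np.round(plane(c,x+w/2,y+hh-3.5,0),3))
s=r.read_state()
M=R.from_quat(s["eef_rot"]).as_matrix();print(np.round(M,3))
E
```

```text
glass (array([0.5256, 0.2872, 0.0373]), np.float64(0.0004))
scene [241 144  20  33 522] base [0.529 0.381 0.   ]
scene [284 151  19  32 540] base [0.627 0.274 0.   ]
scene [ 200  157   44   48 1339] base [0.392 0.231 0.   ]
side [277 158  15  23 264] base [ 0.536  0.403 -0.   ]
side [242 165  26  38 668] base [0.408 0.226 0.   ]
side [305 168  15  25 337] base [0.628 0.274 0.   ]
[[-0.956  0.294 -0.   ]
 [ 0.294  0.956 -0.001]
 [-0.    -0.001 -1.   ]]
```

```bash
python3 - <<'E'
from h import *
import pickle
C=pickle.load(open("c0.pkl","rb"))
D=C["side"]
for p in [(232,153),(246,166),(276,166),(300,162),(222,120)]: print(p,np.round(plane(D,*p,0),3))
s=r.read_state();M=R.from_quat(s["eef_rot"]).as_matrix();P=s["ee_pos"]
a=np.array(P)
for w in [(0.25,.42,.25),(.42,.26,.25),(.50,.27,.25)]:
    print(np.round(M.T@(np.array(w)-a)*100,1)); a=np.array(w)
E
```

```text
(232, 153) [0.328 0.719 0.   ]
(246, 166) [0.387 0.55  0.   ]
(276, 166) [0.514 0.53  0.   ]
(300, 162) [0.624 0.56  0.   ]
(222, 120) [0.273 1.28  0.   ]
[-11.5 -15.   -2.8]
[-21.  -10.3   0. ]
[-7.4  3.3 -0. ]
```

>>> move_arm(
  targets=[
    [[-3.8,-5,-0.9],[0,0,0],100],
    [[-3.8,-5,-0.9],[0,0,0],100],
    [[-3.8,-5,-0.9],[0,0,0],100],
    [[-5.2,-2.6,0],[0,0,0],100],
    [[-5.2,-2.6,0],[0,0,0],100],
    [[-5.2,-2.6,0],[0,0,0],100],
    [[-5.2,-2.6,0],[0,0,0],100],
    [[-3.7,1.6,0],[0,0,0],100],
    [[-3.7,1.6,0],[0,0,0],100],
    [[0,0,0],[0,0,0.18],100],
    [[0,0,0],[0,0,0.18],100],
    [[0,0,0],[0,0,0.18],100],
    [[0,0,0],[0,0,0],100],
  ],
)

```text
time: 1.78
ee_pos: [0.496, 0.2712, 0.2489]
eef_rot: [0.407, 0.914, -0.0, -0.0]
ft_force: [0.1, -0.3, 0.3]
width: 0.0878
grip_force: 0.0
```

```bash
python3 - <<'E'
from h import *
import pickle
c=r.camera("wrist");pickle.dump(c,open("w1.pkl","wb"));s=r.read_state()
print(s["ee_pos"],np.round(R.from_quat(s["eef_rot"]).as_matrix(),3).tolist(),s["time"])
for z in(0,.0415,.083): print(z,proj(c,(.5256,.2872,z)))
cv2.imwrite("pics/w1.png",c["image"])
E
```

```text
[0.49598608 0.2712316  0.24898456] [[-0.671, 0.741, -0.0], [0.741, 0.671, -0.0], [0.0, -0.0, -1.0]] 1.825
0 (np.float64(346.5503220072669), np.float64(177.33528245797112))
0.0415 (np.float64(349.2774970459029), np.float64(185.1172368541062))
0.083 (np.float64(352.6393197048495), np.float64(194.71014902482656))
```

View pics/w1.png

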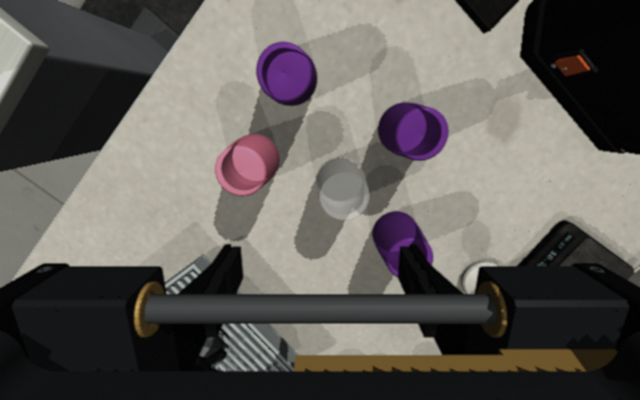

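The wrist view shows the clear glass at about (343,189), the purple glasses at (286,73), (412,131) and (400,243), and the pink one at (247,165). The glass is about 6 px left of the predicted position, so I'll enlarge it and move closer.

```bash
python3 - <<'E'
from h import *
import pickle
c=pickle.load(open("w1.pkl","rb"))
im=c["image"][130:245,270:420].copy()
im=cv2.resize(im,None,fx=5,fy=5,interpolation=cv2.INTER_CUBIC)
im=cv2.convertScaleAbs(im,alpha=1.3,beta=-40)
for i in range(0,150,10):
    cv2.line(im,(i*5,0),(i*5,6 if i%50 else 16),(0,0,255),1)
for i in range(0,115,10): cv2.line(im,(0,i*5),(6 if i%50 else 16,i*5),(0,0,255),1)
cv2.imwrite("pics/w1c.png",im)
E
```

```text
(no output)
```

View pics/w1c.png

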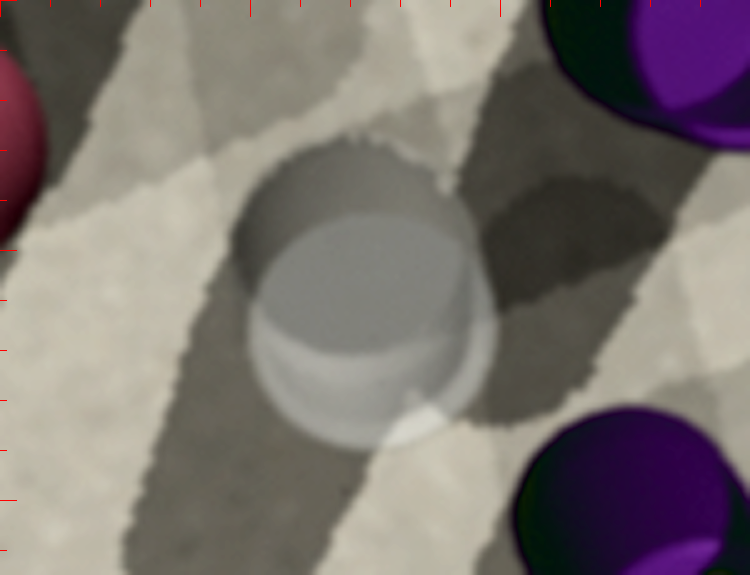

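```bash
python3 - <<'E'
from h import *
import pickle
c=pickle.load(open("w1.pkl","rb"))
print(plane(c,344.6,196,.083),plane(c,340.6,181.6,0.))
s=r.read_state();M=R.from_quat(s["eef_rot"]).as_matrix()
print(M.T@(np.array([.520,.2905,.15])-s["ee_pos"])*100)
p=[plane(c,*q,0) for q in((286,73),(412,131),(400,243),(247,165))];print(np.round(p,3))
E
```

```text
[0.5202973  0.28053599 0.083     ] [0.52374218 0.27792533 0.        ]
[-0.18504967  3.07589107  9.89765026]
[[0.387 0.331 0.   ]
 [0.546 0.384 0.   ]
 [0.644 0.269 0.   ]
 [0.42  0.214 0.   ]]
```

```bash
cat >> h.py <<'E'
def rel(w):
    s=r.read_state();M=R.from_quat(s["eef_rot"]).as_matrix();return np.round(M.T@(np.array(w)-s["ee_pos"])*100,2)
E
python3 -c "
from h import *
print(rel((.522,.281,.13)))"
```

```text
[-1.02  2.59 11.9 ]
```

>>> move_arm(
  targets=[
    [[-1,2.6,0],[0,0,0],100],
    [[0,0,4],[0,0,0],100],
    [[0,0,4],[0,0,0],100],
    [[0,0,3.9],[0,0,0],100],
    [[0,0,0],[0,0,0],100],
  ],
)

```text
time: 2.45
ee_pos: [0.5204, 0.2802, 0.1276]
eef_rot: [0.406, 0.914, -0.002, -0.001]
ft_force: [0.6, 1.0, -0.0]
width: 0.0871
grip_force: 0.0
```

```bash
python3 - <<'E'
from h import *
import pickle
c=r.camera("wrist");pickle.dump(c,open("w2.pkl","wb"));s=r.read_state()
print(s["ee_pos"])
for z in(0,.083): print(z,proj(c,(.522,.281,z)))
cv2.imwrite("pics/w2.png",cv2.convertScaleAbs(c["image"],alpha=1.3,beta=-40))
E
```

```text
[0.52172549 0.2808887  0.12996022]
0 (np.float64(324.1401564262228), np.float64(198.26069120523573))
0.083 (np.float64(324.86524536515276), np.float64(232.24216211800663))
```

View pics/w2.png

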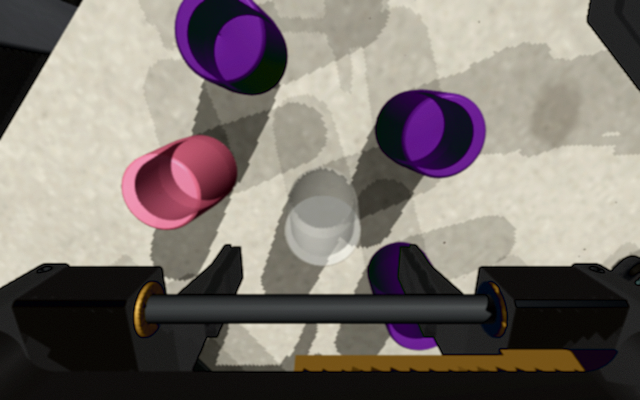

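The wrist view now shows the foot circle centred at (323,229), against a prediction of (325,232). That is about 2 mm off, so I descend and grip.

>>> move_arm(
  targets=[
    [[-0.2,-0.1,2.4],[0,0,0],100],
    [[0,0,2.4],[0,0,0],100],
    [[0,0,2.4],[0,0,0],100],
    [[0,0,2.4],[0,0,0],100],
    [[0,0,0],[0,0,0],100],
    [[0,0,0],[0,0,0],60],
    [[0,0,0],[0,0,0],50],
    [[0,0,0],[0,0,0],50],
    [[0,0,0],[0,0,0],50],
    [[0,0,0],[0,0,0],50],
    [[0,0,0],[0,0,0],50],
  ],
  grip_force=25,
)

```text
time: 3.88
ee_pos: [0.523, 0.2792, 0.0346]
eef_rot: [0.407, 0.913, 0.0, 0.0]
ft_force: [-0.7, -0.1, 6.5]
width: 0.0573
grip_force: 25.1
```

>>> move_arm(
  targets=[
    [[0,0,-0.5],[0,0,0],50],
    [[0,0,-2],[0,0,0],50],
    [[0,0,-3.5],[0,0,0],50],
    [[0,0,-4],[0,0,0],50],
    [[0,0,-4],[0,0,0],50],
    [[0,0,-4],[0,0,0],50],
    [[0,0,0],[0,0,0],50],
    [[0,0,0],[0,0,0],50],
  ],
  grip_force=45,
)

```text
time: 4.88
ee_pos: [0.5224, 0.2788, 0.214]
eef_rot: [0.407, 0.913, -0.0, -0.0]
ft_force: [0.8, -0.8, -2.4]
width: 0.0565
grip_force: 44.9
```

```bash
python3 -c "
from h import *
print(rel((.457,.054,.22)),r.read_state()['ft_force'])"
```

```text
[-12.35 -19.88  -0.59] [ 0.78755622 -0.83012475 -2.42519885]
```

>>> move_arm(
  targets=[
    [[-1,-1.6,0],[0,0,0],50],
    [[-2.1,-3.3,0],[0,0,0],50],
    [[-2.1,-3.3,0],[0,0,0],50],
    [[-2.1,-3.3,0],[0,0,0],50],
    [[-2.1,-3.3,0],[0,0,0],50],
    [[-2.1,-3.3,0],[0,0,0],50],
    [[-0.9,-1.6,0],[0,0,0],50],
    [[0,0,0],[0,0,0],50],
    [[0,0,0],[0,0,0],50],
  ],
)

```text
time: 6.0
ee_pos: [0.4591, 0.0562, 0.2139]
eef_rot: [0.407, 0.914, 0.0, -0.0]
ft_force: [0.2, 1.1, -1.7]
width: 0.0566
grip_force: 44.9
```

```bash
python3 - <<'E'
from h import *
import pickle
c=r.camera("wrist");pickle.dump(c,open("w3.pkl","wb"));s=r.read_state()
print(s["ee_pos"],s["ft_force"])
print(proj(c,(.538,-.035,.077)))
cv2.imwrite("pics/w3.png",c["image"])
E
```

```text
[0.45908601 0.05633934 0.21390225] [-0.00314954  0.16560039 -1.88571469]
(np.float64(319.1816612537525), np.float64(303.54676782150375))
```

View pics/w3.png

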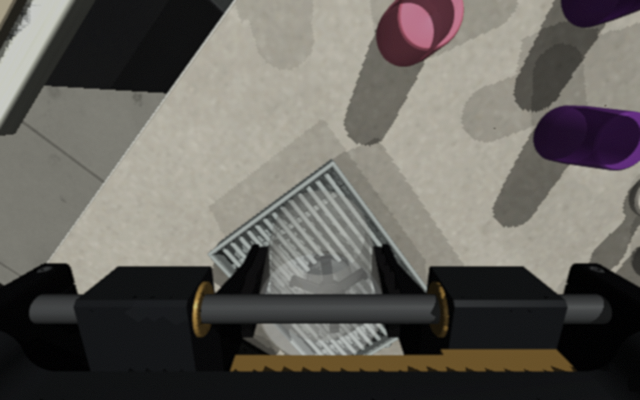

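The glass is held. In this view image-up is tool +x, and the star is hidden behind the glass and fingers near (327,280). I'll move along tool −x so the star appears in the open part of the picture.

>>> move_arm(
  targets=[
    [[-2,0,0],[0,0,0],50],
    [[-4,0,0],[0,0,0],50],
    [[-4,0,0],[0,0,0],50],
    [[-4,0,0],[0,0,0],50],
    [[-4,0,0],[0,0,0],50],
    [[-3,0,0],[0,0,0],50],
    [[-1,0,0],[0,0,0],50],
    [[0,0,0],[0,0,0],50],
    [[0,0,0],[0,0,0],50],
  ],
)

```text
time: 7.18
ee_pos: [0.6059, -0.107, 0.214]
eef_rot: [0.407, 0.914, 0.0, -0.0]
ft_force: [-0.3, 0.1, -1.6]
width: 0.0569
grip_force: 44.9
```

```bash
python3 - <<'E'
from h import *
import pickle
c=r.camera("wrist");pickle.dump(c,open("w4.pkl","wb"));s=r.read_state()
C={n:r.camera(n) for n in("scene","side")};pickle.dump(C,open("c4.pkl","wb"))
print(s["ee_pos"],s["ft_force"],s["time"])
print(proj(c,(.538,-.035,.077)))
for n in C: print(n,proj(C[n],s["ee_pos"]))
cv2.imwrite("pics/w4.png",c["image"])
E
```

```text
[ 0.60585275 -0.10713838  0.21416919] [-0.6398546   0.06297491 -2.1606741 ] 7.225
(np.float64(319.0093285348805), np.float64(84.64078395734987))
scene (np.float64(353.9048537372777), np.float64(152.91729889393747))
side (np.float64(330.2961859765848), np.float64(179.64283104970508))
```

View pics/w4.png

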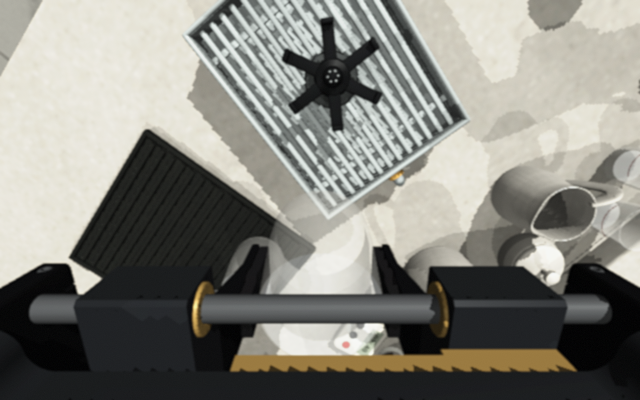

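The wrist view shows the star around (332,75) with arm tips such as (328,19)/(336,129). The mat corners are at (147,130), (315,245) and (70,258), and the pitcher is at the right, clear of the path.

```bash
python3 - <<'E'
from h import *
import pickle
c=pickle.load(open("w4.pkl","rb"));C=pickle.load(open("c0.pkl","rb"))
g=cv2.cvtColor(c["image"],cv2.COLOR_BGR2GRAY)
m=np.zeros_like(g);m[5:140,270:395]=(g[5:140,270:395]<55)*255
k,l,st,ce=cv2.connectedComponentsWithStats(m);i=1+np.argmax(st[1:,4]);print(st[i],ce[i])
pts=np.argwhere(l==i)[:,::-1].astype(np.float32);(cc,rad)=cv2.minEnclosingCircle(pts);print(cc,rad)
# two-ray least squares: wrist star + scene + side
def black(c,x0,x1,y0,y1):
    g=cv2.cvtColor(c["image"],cv2.COLOR_BGR2GRAY)[y0:y1,x0:x1];m=(g<60).astype(np.uint8)
    k,l,st,ce=cv2.connectedComponentsWithStats(m);i=1+np.argmax(st[1:,4]);x,y,w,h,_=st[i];return (x+x0,y+y0,w,h,ce[i]+[x0,y0])
for n,b in(("scene",(285,340,185,225)),("side",(280,325,200,232))): print(n,black(C[n],*b))
for z in(.06,.065,.07,.075,.08,.085):
    p=[plane(c,*q,z+.005) for q in((328,18),(337,130),(377,40),(286,105),(381,100),(284,54))]
    print(z,[round(np.linalg.norm(p[i]-p[i+1])*1000,1) for i in(0,2,4)],np.round(plane(c,332,75,z),4))
for n,q in(("scene",(312.,204)),("side",(302.5,213.5))):
    o,d=ray(C[n],*q)
    o2,d2=ray(c,332,75);t=np.linalg.lstsq(np.c_[d,-d2],o2-o,rcond=None)[0];a,b=o+t[0]*d,o2+t[1]*d2;print(n,np.round((a+b)/2,4),np.linalg.norm(a-b))
for q in((147,130),(315,245),(70,258)):print("mat",np.round(plane(c,*q,.01),4))
for q in((184,36),(468,122),(331,217)):
  for z in(.045,.055):print("tray",z,np.round(plane(c,*q,z),4))
E
```

```text
[ 283   18   99  113 3844] [331.6805411   76.69797086]
(331.0, 74.0) 56.08039855957031
scene (np.int32(293), np.int32(195), np.int32(37), np.int32(23), array([311.68049793, 205.12448133]))
side (np.int32(290), np.int32(205), np.int32(26), np.int32(16), array([302.73972603, 213.18493151]))
0.06 [np.float64(93.2), np.float64(96.6), np.float64(95.1)] [ 0.5407 -0.0204  0.06  ]
0.065 [np.float64(91.7), np.float64(95.1), np.float64(93.5)] [ 0.5408 -0.0208  0.065 ]
0.07 [np.float64(90.2), np.float64(93.5), np.float64(92.0)] [ 0.5409 -0.0212  0.07  ]
0.075 [np.float64(88.7), np.float64(92.0), np.float64(90.5)] [ 0.541  -0.0216  0.075 ]
0.08 [np.float64(87.2), np.float64(90.4), np.float64(89.0)] [ 0.5412 -0.022   0.08  ]
0.085 [np.float64(85.7), np.float64(88.8), np.float64(87.4)] [ 0.5413 -0.0224  0.085 ]
scene [ 0.5424 -0.0219  0.0684] 0.0034829111262255595
side [ 0.5415 -0.0211  0.0662] 0.0013143566905366667
mat [ 0.426  -0.1943  0.01  ]
mat [ 0.6556 -0.1736  0.01  ]
mat [ 0.4401 -0.3915  0.01  ]
tray 0.045 [ 0.4169 -0.0856  0.045 ]
tray 0.055 [ 0.4209 -0.0844  0.055 ]
tray 0.045 [0.6695 0.0389 0.045 ]
tray 0.055 [0.6658 0.0364 0.055 ]
tray 0.045 [ 0.6362 -0.1251  0.045 ]
tray 0.055 [ 0.6336 -0.1227  0.055 ]
```

```bash
python3 -c "
from h import *
print(rel((.543,-.0237,.125)))"
```

```text
[10.43  0.93  8.94]
```

>>> move_arm(
  targets=[
    [[1.2,0.1,0],[0,0,0],50],
    [[3.3,0.3,0],[0,0,0],50],
    [[3.3,0.3,0],[0,0,0],50],
    [[2.1,0.2,0],[0,0,0],50],
    [[0.5,0,0],[0,0,0],50],
    [[0,0,2.5],[0,0,0],50],
    [[0,0,3.5],[0,0,0],50],
    [[0,0,2.5],[0,0,0],50],
    [[0,0,0.4],[0,0,0],50],
    [[0,0,0],[0,0,0],50],
    [[0,0,0],[0,0,0],50],
  ],
)

```text
time: 8.7
ee_pos: [0.5441, -0.0253, 0.1263]
eef_rot: [0.407, 0.913, 0.001, 0.001]
ft_force: [0.7, 0.0, -1.8]
width: 0.0568
grip_force: 44.9
```

```bash
python3 - <<'E'
from h import *
import pickle
C={n:r.camera(n) for n in("scene","side")};pickle.dump(C,open("c5.pkl","wb"))
s=r.read_state();print(s["ee_pos"],s["ft_force"],s["time"])
out=[]
for n in C:
    c=C[n];g=np.array(s["ee_pos"]);rim=np.array([.541,-.0215,g[2]-.0346])
    u,v=proj(c,rim);print(n,u,v,proj(c,rim+[0,0,.083]),"star",proj(c,(.541,-.0215,.067)))
    x0,y0=int(u)-50,int(v)-45;print(x0,y0);out.append(cv2.resize(c["image"][y0:y0+75,x0:x0+100],(800,600),interpolation=cv2.INTER_CUBIC)[:, 200:600])
cv2.imwrite("pics/c5.png",np.hstack(out))
E
```

```text
[ 0.54385    -0.02512168  0.12605195] [-0.26023019  0.53336464 -1.15845835] 8.8
scene 310.4752428850242 195.27830312698816 (np.float64(309.8007222752422), np.float64(162.50858784837274)) star (np.float64(310.665810962209), np.float64(204.53652524796516))
260 150
side 302.13149680611855 206.32853669044448 (np.float64(302.03936637085087), np.float64(181.50180175558512)) star (np.float64(302.15755644695577), np.float64(213.35092612868564))
252 161
```

View pics/c5.png

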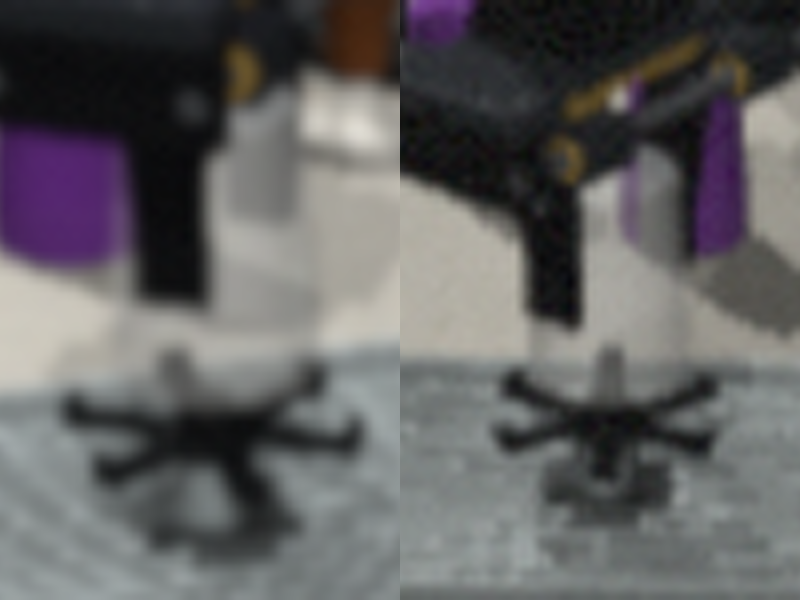

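In both views the glass hangs centred over the raised star: glass middle at crop x≈215 vs hub ≈207 in the scene half, and 610 vs 608 in the side half, so within about 3 mm. I go down by feel.

>>> move_arm(
  targets=[
    [[0,0,1],[0,0,0],50],
    [[0,0,0.7],[0,0,0],50],
    [[0,0,0.3],[0,0,0],50],
    [[0,0,0],[0,0,0],50],
    [[0,0,0],[0,0,0],50],
  ],
)

```text
time: 9.43
ee_pos: [0.5433, -0.0252, 0.1054]
eef_rot: [0.407, 0.913, 0.0, -0.0]
ft_force: [-2.2, 0.2, 3.5]
width: 0.0571
grip_force: 45.0
```

>>> move_arm(
  targets=[
    [[0,0,0.2],[0,0,0],50],
    [[0,0,0],[0,0,0],50],
  ],
)

```text
time: 9.68
ee_pos: [0.5434, -0.0252, 0.1032]
eef_rot: [0.407, 0.913, 0.0, 0.0]
ft_force: [-0.9, 0.9, 3.2]
width: 0.0565
grip_force: 45.0
```

>>> move_arm(
  targets=[
    [[0,0,0.2],[0,0,0],50],
    [[0,0,0],[0,0,0],50],
  ],
)

```text
time: 9.93
ee_pos: [0.5434, -0.0252, 0.1011]
eef_rot: [0.407, 0.913, 0.0, 0.0]
ft_force: [-1.1, -0.6, 3.4]
width: 0.0565
grip_force: 45.0
```

>>> move_arm(
  targets=[
    [[0,0,0.2],[0,0,0],50],
    [[0,0,0],[0,0,0],50],
  ],
)

```text
time: 10.18
ee_pos: [0.5434, -0.0251, 0.0991]
eef_rot: [0.407, 0.913, 0.0, 0.0]
ft_force: [-1.0, 1.3, 3.8]
width: 0.0568
grip_force: 45.0
```

Contact force on the star is about 5.3 N (reading plus 1.8 N for the glass), so the spring is already moving. From here I go in 1 mm steps.

>>> move_arm(
  targets=[
    [[0,0,0.1],[0,0,0],50],
    [[0,0,0],[0,0,0],50],
  ],
)

```text
time: 10.42
ee_pos: [0.5434, -0.0251, 0.0981]
eef_rot: [0.407, 0.913, 0.0, 0.0]
ft_force: [-0.7, 0.1, 3.5]
width: 0.0563
grip_force: 45.0
```

>>> move_arm(
  targets=[
    [[0,0,0.1],[0,0,0],50],
    [[0,0,0],[0,0,0],50],
  ],
)

```text
time: 10.68
ee_pos: [0.5434, -0.0252, 0.0971]
eef_rot: [0.407, 0.913, 0.0, 0.0]
ft_force: [0.0, -0.2, 2.9]
width: 0.0568
grip_force: 45.0
```

>>> move_arm(
  targets=[
    [[0,0,0.1],[0,0,0],50],
    [[0,0,0],[0,0,0],50],
  ],
)

```text
time: 10.92
ee_pos: [0.5434, -0.0252, 0.0961]
eef_rot: [0.407, 0.913, 0.0, 0.0]
ft_force: [-0.6, -0.2, 4.2]
width: 0.0564
grip_force: 45.0
```

```bash
python3 - <<'E'
from h import *
import time
f=[]
for i in range(4): c=r.camera("side");f.append(r.read_state()["ft_force"])
print(np.round(f,2).tolist())
cv2.imwrite("pics/c6s.png",cv2.resize(c["image"][161:236,252:352],(800,600),interpolation=cv2.INTER_CUBIC)[:,200:600])
E
```

```text
[[0.33, -0.03, 4.13], [-0.61, -0.1, 4.04], [-0.28, 0.14, 4.06], [0.08, 0.14, 4.14]]
```

>>> move_arm(
  targets=[
    [[0,0,0.1],[0,0,0],50],
    [[0,0,0],[0,0,0],50],
  ],
)

```text
time: 11.38
ee_pos: [0.5434, -0.0251, 0.0951]
eef_rot: [0.407, 0.913, 0.0, 0.0]
ft_force: [0.4, 0.5, 4.5]
width: 0.0567
grip_force: 45.0
```

>>> move_arm(
  targets=[
    [[0,0,0.1],[0,0,0],50],
    [[0,0,0],[0,0,0],50],
  ],
)

```text
time: 11.62
ee_pos: [0.5434, -0.0252, 0.0941]
eef_rot: [0.407, 0.913, 0.0, 0.0]
ft_force: [1.1, 0.6, 3.3]
width: 0.0567
grip_force: 45.0
```

>>> move_arm(
  targets=[
    [[0,0,0.1],[0,0,0],50],
    [[0,0,0],[0,0,0],50],
  ],
)

```text
time: 11.88
ee_pos: [0.5434, -0.0252, 0.0935]
eef_rot: [0.407, 0.913, 0.0, 0.0]
ft_force: [-1.5, -1.0, 8.7]
width: 0.0564
grip_force: 45.2
```

The force jumps to about 10.5 N here: this is the stop. I add half a millimetre.

>>> move_arm(
  targets=[
    [[0,0,0.05],[0,0,0],50],
    [[0,0,0],[0,0,0],50],
  ],
)

```text
time: 12.12
ee_pos: [0.5435, -0.0252, 0.0933]
eef_rot: [0.407, 0.913, 0.0, 0.0]
ft_force: [-2.6, -0.6, 11.6]
width: 0.0565
grip_force: 45.2
```

>>> move_arm(
  targets=[
    [[0,0,0.07],[0,0,0],50],
    [[0,0,0],[0,0,0],50],
    [[0,0,0],[0,0,0],50],
  ],
)

```text
time: 12.5
ee_pos: [0.5436, -0.0253, 0.0929]
eef_rot: [0.407, 0.913, 0.0, 0.0]
ft_force: [-4.1, -0.6, 15.6]
width: 0.0565
grip_force: 45.3
```

Star force is about 17 N, so I hold for two seconds.

>>> move_arm(
  targets=[
    [[0,0,0],[0,0,0],50],
    [[0,0,0],[0,0,0],50],
    [[0,0,0],[0,0,0],50],
    [[0,0,0],[0,0,0],50],
    [[0,0,0],[0,0,0],50],
    [[0,0,0],[0,0,0],50],
    [[0,0,0],[0,0,0],50],
    [[0,0,0],[0,0,0],50],
    [[0,0,0],[0,0,0],50],
    [[0,0,0],[0,0,0],50],
    [[0,0,0],[0,0,0],50],
    [[0,0,0],[0,0,0],50],
    [[0,0,0],[0,0,0],50],
    [[0,0,0],[0,0,0],50],
    [[0,0,0],[0,0,0],50],
    [[0,0,0],[0,0,0],50],
    [[0,0,0],[0,0,0],50],
    [[0,0,0],[0,0,0],50],
  ],
)

```text
time: 14.75
ee_pos: [0.5435, -0.0253, 0.0929]
eef_rot: [0.407, 0.913, 0.0, 0.0]
ft_force: [-4.2, -0.5, 15.2]
width: 0.0566
grip_force: 45.3
```

>>> move_arm(
  targets=[
    [[0,0,-0.5],[0,0,0],50],
    [[0,0,-1],[0,0,0],50],
    [[0,0,-2],[0,0,0],50],
    [[0,0,-3],[0,0,0],50],
    [[0,0,-3],[0,0,0],50],
    [[0,0,-3],[0,0,0],50],
    [[0,0,0],[0,0,0],50],
    [[0,0,0],[0,0,0],50],
    [[0,0,0],[0,0,0],50],
  ],
)

```text
time: 15.88
ee_pos: [0.5425, -0.0251, 0.2156]
eef_rot: [0.407, 0.913, -0.001, -0.001]
ft_force: [-0.5, -0.8, -1.7]
width: 0.0568
grip_force: 44.9
```

```bash
python3 - <<'E'
from h import *
print(r.read_state()["ft_force"])
c=r.camera("side")
g=cv2.cvtColor(c["image"],cv2.COLOR_BGR2GRAY)[200:232,280:325];m=(g<60).astype(np.uint8)
print(cv2.connectedComponentsWithStats(m)[2:4])
C=r.camera("scene")
# mat outline in scene
for p in [(.426,-.194),(.494,-.289)]: print(proj(C,(*p,.01)))
g=cv2.cvtColor(C["image"],cv2.COLOR_BGR2GRAY)
m=np.zeros_like(g);m[235:340,285:465]=(g[235:340,285:465]<75)*255
cs=max(cv2.findContours(m,0,2)[0],key=cv2.contourArea);q=cv2.approxPolyDP(cv2.convexHull(cs),6,True)[:,0]
print(q.tolist(),[np.round(plane(C,*map(float,t),.01)[:2],3).tolist() for t in q])
print(rel((.497,-.289,.25)))
E
```

```text
[-0.52783143 -0.79797171 -1.72468544]
(array([[   0,    0,   45,   32, 1244],
       [  10,    5,   26,   16,  158],
       [  23,   19,    7,    7,   28],
       [  16,   21,    6,    3,   10]], dtype=int32), array([[21.8255627 , 15.61575563],
       [22.78481013, 13.06329114],
       [26.67857143, 21.64285714],
       [18.2       , 22.4       ]]))
(np.float64(297.73086110814563), np.float64(275.59657863880045))
(np.float64(350.55342960500167), np.float64(291.47205671205666))
[[298, 278], [372, 250], [403, 254], [453, 290], [353, 337]] [[0.423, -0.202], [0.611, -0.184], [0.662, -0.23], [0.67, -0.378], [0.435, -0.397]]
[-16.56 -21.05  -3.38]
```

```bash
python3 - <<'E'
from h import *
import pickle
C=pickle.load(open("c0.pkl","rb"))
print([np.round(plane(C["scene"],*p,.093),3).tolist() for p in((389,230),(419,250))])
print([np.round(plane(C["side"],*p,.01),3).tolist() for p in((343,269),(355,291))])
w=pickle.load(open("w4.pkl","rb"))
print(rel((.480,-.290,.2156)))
E
```

```text
[[0.608, -0.246, 0.093], [0.614, -0.335, 0.093]]
[[0.617, -0.241, 0.01], [0.624, -0.333, 0.01]]
[-15.5  -22.37   0.06]
```

>>> move_arm(
  targets=[
    [[-1,-1.5,0],[0,0,0],50],
    [[-2.4,-3.4,0],[0,0,0],50],
    [[-2.4,-3.4,0],[0,0,0],50],
    [[-2.4,-3.4,0],[0,0,0],50],
    [[-2.4,-3.4,0],[0,0,0],50],
    [[-2.4,-3.4,0],[0,0,0],50],
    [[-1.5,-2.4,0],[0,0,0],50],
    [[-1,-1.5,0],[0,0,0],50],
    [[0,0,0],[0,0,0],50],
    [[0,0,3],[0,0,0],50],
    [[0,0,4],[0,0,0],50],
    [[0,0,4],[0,0,0],50],
    [[0,0,3.5],[0,0,0],50],
    [[0,0,1.5],[0,0,0],50],
    [[0,0,0.5],[0,0,0],50],
    [[0,0,0],[0,0,0],50],
    [[0,0,0],[0,0,0],50],
  ],
)

```text
time: 18.1
ee_pos: [0.481, -0.2905, 0.053]
eef_rot: [0.407, 0.913, 0.0, 0.001]
ft_force: [0.3, 0.1, -1.1]
width: 0.0567
grip_force: 44.9
```

>>> move_arm(
  targets=[
    [[0,0,0.1],[0,0,0],50],
    [[0,0,0],[0,0,0],50],
  ],
)

```text
time: 18.35
ee_pos: [0.4804, -0.2902, 0.0512]
eef_rot: [0.407, 0.913, 0.0, 0.0]
ft_force: [-0.0, 0.1, -2.5]
width: 0.0567
grip_force: 44.9
```

>>> move_arm(
  targets=[
    [[0,0,0.3],[0,0,0],50],
    [[0,0,0.1],[0,0,0],50],
    [[0,0,0],[0,0,0],50],
  ],
)

```text
time: 18.73
ee_pos: [0.4801, -0.2901, 0.0467]
eef_rot: [0.407, 0.913, -0.0, -0.0]
ft_force: [-0.2, -0.4, -1.5]
width: 0.0566
grip_force: 44.9
```

>>> move_arm(
  targets=[
    [[0,0,0.1],[0,0,0],50],
    [[0,0,0],[0,0,0],50],
  ],
)

```text
time: 18.98
ee_pos: [0.4802, -0.2901, 0.0458]
eef_rot: [0.407, 0.913, 0.0, -0.0]
ft_force: [-0.9, -0.5, -1.1]
width: 0.0566
grip_force: 44.9
```

>>> move_arm(
  targets=[
    [[0,0,0.1],[0,0,0],50],
    [[0,0,0],[0,0,0],50],
  ],
)

```text
time: 19.23
ee_pos: [0.4802, -0.2901, 0.0448]
eef_rot: [0.407, 0.913, 0.0, -0.0]
ft_force: [-0.3, 0.8, -1.8]
width: 0.0568
grip_force: 44.9
```

>>> move_arm(
  targets=[
    [[0,0,0.05],[0,0,0],50],
    [[0,0,0],[0,0,0],50],
  ],
)

```text
time: 19.48
ee_pos: [0.4803, -0.2902, 0.0447]
eef_rot: [0.407, 0.913, 0.0, 0.0]
ft_force: [-1.1, 1.6, 2.8]
width: 0.0567
grip_force: 45.0
```

>>> move_arm(
  targets=[
    [[0,0,0.05],[0,0,0],50],
    [[0,0,0],[0,0,0],50],
  ],
)

```text
time: 19.73
ee_pos: [0.4804, -0.2903, 0.0446]
eef_rot: [0.407, 0.913, 0.0, 0.0]
ft_force: [-3.9, 2.4, 10.0]
width: 0.0569
grip_force: 45.2
```

The glass is on the mat. I relieve the press a little, open slowly, then retreat straight up.

>>> move_arm(
  targets=[
    [[0,0,-0.07],[0,0,0],50],
    [[0,0,0],[0,0,0],50],
    [[0,0,0],[0,0,0],70],
    [[0,0,0],[0,0,0],80],
    [[0,0,0],[0,0,0],95],
    [[0,0,0],[0,0,0],95],
    [[0,0,0],[0,0,0],95],
    [[0,0,0],[0,0,0],95],
    [[0,0,-1],[0,0,0],95],
    [[0,0,-2],[0,0,0],95],
    [[0,0,-4],[0,0,0],95],
    [[0,0,-4],[0,0,0],95],
    [[0,0,-4],[0,0,0],95],
    [[0,0,-4],[0,0,0],95],
    [[0,0,0],[0,0,0],95],
    [[0,0,0],[0,0,0],95],
  ],
  grip_force=10,
)

```text
time: 21.72
ee_pos: [0.4801, -0.2901, 0.2349]
eef_rot: [0.407, 0.913, 0.0, 0.0]
ft_force: [0.3, 0.6, -0.7]
width: 0.0825
grip_force: 0.0
```

```bash
python3 - <<'E'
from h import *
C={n:r.camera(n) for n in("scene","side","wrist")}
print(proj(C["side"],(.48,-.29,.01)),proj(C["scene"],(.48,-.29,.01)),proj(C["scene"],(.55,-.287,.01)))
a=C["scene"]["image"][180:340,270:470];b=C["side"]["image"][190:320,250:400]
cv2.imwrite("pics/end.png",np.vstack([np.hstack([cv2.resize(a,(400,320)),cv2.resize(b,(400,320))]),np.hstack([cv2.resize(C["wrist"]["image"],(400,250)),np.zeros((250,400,3),np.uint8)])]))
E
```

```text
(np.float64(295.1311110593444), np.float64(286.6620299792322)) (np.float64(344.49999172992557), np.float64(293.9124978593412)) (np.float64(374.43809029563795), np.float64(282.6060408115234))
```

View pics/end.png

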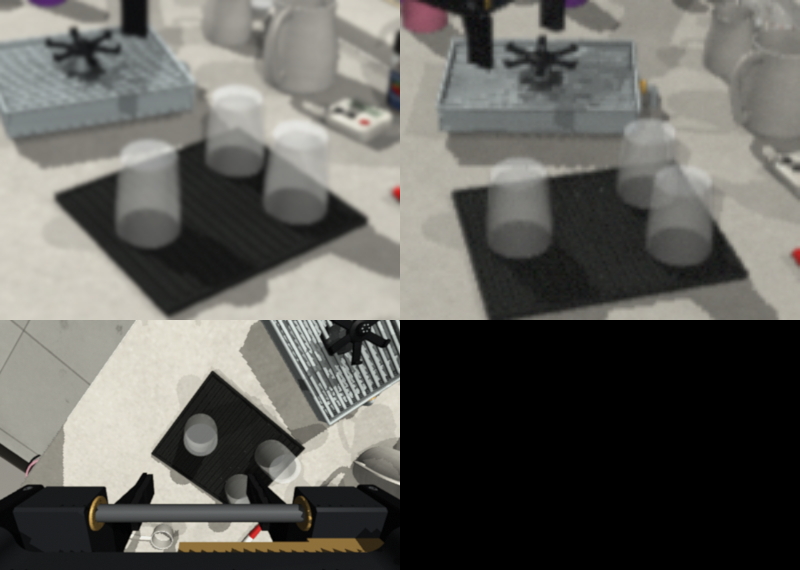

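The glass stands upright on the free half of the mat, with its base at scene px (344,293) as predicted. The star is up and the clean glasses are undisturbed.

```bash
python3 -c "
from h import *
print(r.close_job())"
```

```text
the job is handed in; nothing more can be done
None
```

The glass was pressed on the star's bottom stop at about 17 N for over two seconds, lifted off so the star came back up, and set upside down on the free half of the mat; the job is handed in, but no verdict was shown.

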